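# Reset the lens turntable with a stylus

### The job

The display turntable needs its reset button held in. Lift the aluminium quick-release plate off the turntable's hub and set it down, without dropping it, flat on the cork mat; then take the stylus from its forked stand and with its tip push the button at the bottom of the round well in the hub (not the square well) all the way in for a full second, without forcing it, and hang the stylus back in the fork by its collar. Leave the three lenses standing where they are and leave everything else on the shelf alone.

Things in the scene. Friction and masses are not known exactly. Their poses are not given: they have to be found in the camera images.
- turntable: Fixed turntable: grey disc 270 mm across, top at 30 mm, turns freely; in its middle a white hub block that does not turn, 64 (x) by 44 mm (y), flat top at 52 mm. Origin: centre of the underside, z up. Two wells in the hub top, 14 mm from the middle along x: a round one, 12 mm across, at +x, a square one, 11 mm wide, at -x; at the bottom of each a metal spring button, 8 mm below the hub top.
- hub_top (a point): Middle of the hub's flat top, 52 mm above the shelf; axes as the turntable's.
- round_button_top (a point): Centre of the top face of the round button (9.6 mm across) in the round well; 8 mm below the hub top when out. Moves with the button.
- square_button_top (a point): Centre of the top face of the square button (9 mm wide) in the square well; 8 mm below the hub top.
- round_button (a joint): How far the round button is pushed in, m: 0 out, 0.004 fully in; takes about 1 N to start and 4 N to push fully in, springs back.
- square_button (a joint): The same for the square button, which must not be pushed.
- plate: Aluminium quick-release plate, 55 (x) by 38 (y) by 10 mm (z), 60 g, lying on the hub over both wells at the start. Origin: centre of the underside, z up.
- mat: Fixed cork mat, 120 (x) by 100 (y) by 4 mm. Origin: centre of the underside; its top is at +4 mm.
- stand: Fixed steel stand for the stylus: foot 75 (x) by 65 (y) by 10 mm, a post at its +x side, and two level prongs, 6 mm thick, running from the post towards -x with an 11 mm slot between them, open at the -x end. The prongs' top, 95 mm above the shelf, is its highest part. Origin: centre of the foot's underside.
- fork_seat (a point): Middle of the slot at the height of the prongs' top, 95 mm above the shelf; x along the slot towards the post. The slot reaches 21 mm from here to the open end (-x) and 29 mm to the post's side (+x).
- stylus: Steel stylus with black handle, 135 mm long, 40 g, at the start hanging upright in the fork by its collar. Origin: the tip (lower end); z along it to the handle's end. Tip 5 mm thick for 22 mm, then shaft 7 mm thick up to 75 mm, collar 22 mm across from 75 to 80 mm, handle 14 mm thick, round, from 80 to 135 mm.
- stylus_collar (a point): On the stylus axis at the underside of the collar, 75 mm from the tip.
- lens_short: Black lens standing on the disc, 62 mm across, 70 mm tall, 350 g. Origin: centre of the underside.
- lens_middle: Black lens standing on the disc, 66 mm across, 86 mm tall. Origin: centre of the underside.
- lens_tall: Black lens standing on the disc, 64 mm across, 98 mm tall. Origin: centre of the underside.
- blower: Red silicone blower standing on its flat end with its nozzle up, 62 mm across, 108 mm tall. Bystander. Origin: centre of the underside.
- battery_box: White plastic battery box, 75 by 55 by 30 mm. Bystander. Origin: centre of the underside.
- filter_case: Round clear filter case, 72 mm across, 14 mm tall. Bystander. Origin: centre of the underside.
- card_case: Flat black memory-card case, 58 by 45 by 12 mm. Bystander. Origin: centre of the underside.
There are look-alikes about, which are no part of the job. Of the things shaped like the stylus, the steel one is meant.

How it is judged:
By the outcome, as a careful person would: the job done as asked, in the order asked, and still so for the second after the job is handed in, with the robot touching nothing.
It also fails if it takes over 72 s, if anything falls off the work surface, if the arm or the gripper's body presses on something with over 40 N, if the wrist force passes 120 N, or if a joint passes its speed limit or range.

### The arm

A 7-joint arm with a two-finger parallel gripper is mounted at the origin on the work surface. World frame = base frame: x ahead of the robot, y to its left, z up, the work surface at z = 0. Lengths are in m, angles in rad, forces in N, time in s.
With the tool pointing down it reaches from about 0.4 to 0.85 m from the base axis. Payload 6.9 kg.
Tool frame: the origin (TCP) lies at the very end of the fingers, on their centre line; the grasp point (between the pads) lies bot.grip_point_offset behind it (bot.grip_point_offset is the distance from the TCP to the grasp point, in m); z points along the fingers, y is the line along which they close (so a half turn about z gives the same grasp; the last joint's range is limited). The gripper opens to 85 mm and grips with 20 to 120 N. Pads are 22 mm wide; open, the fingers measure 114 mm over their backs; the gripper's body (76 mm by 85 mm) begins 54 mm behind the grasp point. The pads swing forward as they close: fully open they stand 13 mm farther back than shut.
Start: joints at [0.105, 0.507, -0.238, 1.5, 0.126, 1.149, -0.155], TCP at [0.625, -0, 0.231] pointing down, gripper open.
Joint ranges: [-3.08, 3.08], [-0.24, 2.05], [-1.43, 1.35], [0, 2.5], [-1.52, 4.66], [0.17, 1.96], [-2.89, 2.89]. Speed limits (rad/s): [2.39, 2.39, 3.14, 3.14, 3.14, 3.14, 3.14].

### API

Orientations are given as a unit quaternion [w, x, y, z].
In Python, from plant import bot gives the robot as it stands.
- The arm moves only by the tool move_arm, never from a script. Its argument "plan" is a list of rows, each a list of 5 numbers: the closure, from -1 (fully open) to 1 (shut), then the shift along the tool's x, y, z scaled (see below), then the turn about the tool's z scaled (see below). A call has 1 to 5 rows; each row is the pose to reach, as a shift and turn from the pose commanded when the call began, along the tool's axes at that moment; what a row does not reach only later rows make up. The controller multiplies each number of a shift by 50 cm and each number of a turn by 60 degrees. A row lasts 1/8 s, in which the tool goes at most 62.5 mm and 10.7 degrees, less where a joint would pass 70% of its speed; a pose out of reach is approached as far as the arm can. A call with a number of a shift or a turn outside -1 to 1 is refused whole. A call with a gripper value outside its range is refused whole. The fingers move at their own pace and stop on an object; the grip force is fixed at half the most. Time passes only in rows, so rows that repeat a pose let the fingers close. It gives the time, the measured TCP pose, the force, the opening and the grip force at its end, in the units of the state.
- bot.get_obs(): the state, without advancing time (a new reading comes with each control period).
- bot.read_camera(name): name is "scene" or "side" or "wrist"; returns the picture (420x560x3 uint8, red, green, blue); there is no depth.
- bot.camera_info(name): a dict with "fx", "fy", "cx", "cy" (pixels), "dist" ([k1, k2, p1, p2, k3] as OpenCV has them; the pictures are not rectified), "world_to_cam" (4x4, takes a point from world to camera coordinates). Camera axes: x right, y down, z forward; pixel columns grow to the right and rows downward; lengths in m; the calibration is good to about 2 mm. A picture is of the moment at which its call begins: read the wrist's pose just before it. camera_info takes no time and is no camera call; for the wrist camera it gives the pose at the moment of the call.
- bot.hand_in(): hands the job in; it is judged then, once.
The state is a dict: "time_s": time; "joint_positions": joint angles; "qvel": joint speeds; "joint_efforts": joint torques, N m; "tcp_pos": TCP position; "tool_rot": TCP orientation; "contact_force": force on the tool from outside, world axes, zero at the start; "wrist_torque": the same for the moment, N m; "gripper_width": finger opening in m; "gripper_force": force on a finger pad.
Only numpy, scipy, OpenCV 4.12 (cv2) and the standard library are available. Lean on these libraries where they do the work, as an engineer would, in place of code of your own. Each camera call takes 0.05 s, during which the arm holds its last target. There are 200 camera calls.

## Working session

There is one attempt and no reset: what is moved stays moved. The work goes in short steps, Python scripts to look and compute and a tool call to move; the robot and the scene stay as the last step left them, time stands still between calls to the robot, and variables do not carry over. Pictures are saved under pics/ and viewed, at most 10 in all, crops included, and the job is handed in when it is done.

Besides the shell and the picture viewer there is one more tool, called after "Emit:" in YAML: its name, and indented under it one key for each argument. move_arm: Moves the arm, as the interface text tells. Its arguments: {"type":"object","properties":{"plan":{"type":"array","items":{"type":"array","items":{"type":"number","minimum":-1,"maximum":1}}}},"required":["plan"]}

```bash
mkdir -p pics; cat > h.py <<'E'
import numpy as np, cv2
from plant import bot
def snap(n,f):
    im=bot.read_camera(n); cv2.imwrite('pics/'+f,im[:,:,::-1]); return im
def cam(n):
    c=bot.camera_info(n); K=np.array([[c['fx'],0,c['cx']],[0,c['fy'],c['cy']],[0,0,1.]])
    return K,np.array(c['dist'],float),np.array(c['world_to_cam'])
def ray(C,uv):
    K,d,T=C; p=cv2.undistortPoints(np.array([[uv]],float),K,d)[0,0]
    R,t=T[:3,:3],T[:3,3]; return -R.T@t, R.T@np.array([p[0],p[1],1.])
def onz(C,uv,z):
    o,r=ray(C,uv); return o+r*(z-o[2])/r[2]
def tri(C1,u1,C2,u2):
    A=[];b=[]
    for C,u in((C1,u1),(C2,u2)):
        o,r=ray(C,u); r=r/np.linalg.norm(r); P=np.eye(3)-np.outer(r,r); A.append(P); b.append(P@o)
    return np.linalg.lstsq(np.vstack(A),np.hstack(b),rcond=None)[0]
def proj(C,p):
    K,d,T=C; return cv2.projectPoints(np.atleast_2d(np.array(p,float)),cv2.Rodrigues(T[:3,:3])[0],T[:3,3],K,d)[0][:,0]
E
python3 - <<'E'
from h import *
o=bot.get_obs(); print({k:np.round(v,4) for k,v in o.items()}, bot.grip_point_offset)
for n in('scene','side','wrist'):
    snap(n,n+'0.png'); C=cam(n); print(n,np.round(C[2],3).tolist(),C[0][0,0],C[1])
E
```

```text
{'time_s': np.float64(0.0), 'joint_positions': array([ 0.1055,  0.5083, -0.2375,  1.5012,  0.1257,  1.1489, -0.1548]), 'qvel': array([ 0.0004,  0.0002,  0.001 , -0.0023, -0.0033,  0.0001, -0.    ]), 'joint_efforts': array([ 1.20000e-03, -6.20588e+01, -2.18700e+00, -2.49655e+01,
        1.23000e-02,  1.21000e-02,  0.00000e+00]), 'tcp_pos': array([ 6.245e-01, -1.000e-04,  2.304e-01]), 'tool_rot': array([-6.000e-04,  7.071e-01,  7.071e-01, -7.000e-04]), 'contact_force': array([-0.2396, -0.1356,  0.0214]), 'wrist_torque': array([0.053 , 0.0362, 0.0025]), 'gripper_force': np.float64(0.0), 'gripper_width': np.float64(0.0853)} 0.0187
scene [[0.301, 0.953, -0.019, -0.176], [0.603, -0.206, -0.771, -0.249], [-0.739, 0.22, -0.637, 1.561], [0.0, 0.0, 0.0, 1.0]] 505.2470796126244 [-0.09591315  0.          0.          0.          0.        ]
side [[-0.786, -0.619, -0.003, 0.435], [-0.339, 0.434, -0.835, 0.245], [0.518, -0.655, -0.55, 0.629], [0.0, 0.0, 0.0, 1.0]] 386.8285975181661 [-0.05908438  0.          0.          0.          0.        ]
wrist [[1.0, -0.001, -0.001, -0.625], [-0.001, -0.949, 0.316, -0.04], [-0.001, -0.316, -0.949, 0.381], [0.0, 0.0, 0.0, 1.0]] 302.4817351133362 [0.00892092 0.         0.         0.         0.        ]
```

View pics/scene0.png

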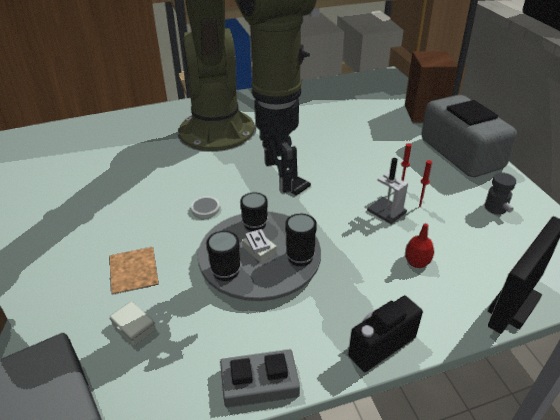

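View pics/side0.png

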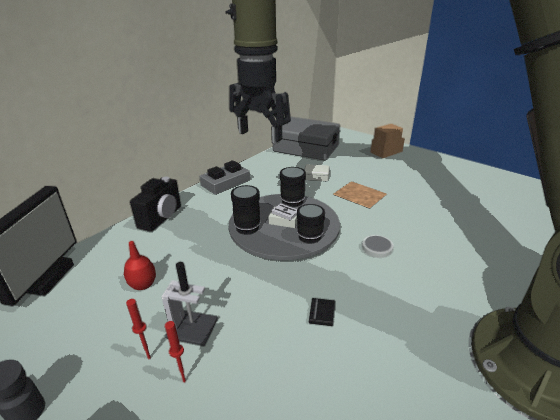

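View pics/wrist0.png

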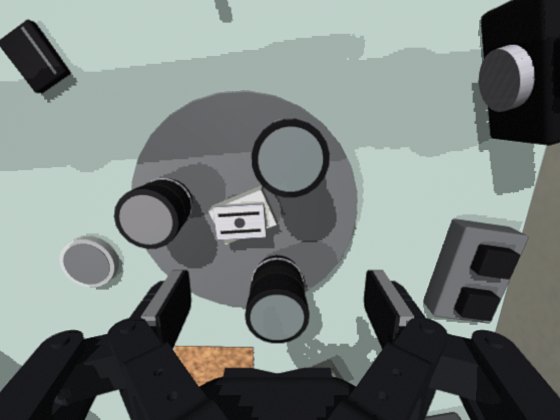

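The scene view shows the steel stylus (black handle) in the fork near (392,185), with red decoys at (407,160) and (427,185). The turntable is near (258,250) and the mat near (133,270). In the wrist view the plate sits on the hub at about (240,215), between three lenses at (290,157), (150,215) and (277,310). I'll zoom in on the hub and stand.

```bash
python3 - <<'E'
from h import *
w=cv2.imread('pics/wrist0.png');s=cv2.imread('pics/side0.png');c=cv2.imread('pics/scene0.png')
f=lambda i,u,v,W,H,k:cv2.resize(i[v:v+H,u:u+W],None,fx=k,fy=k,interpolation=cv2.INTER_CUBIC)
a=np.hstack([f(w,195,175,100,75,4),f(s,150,250,100,75,4)])
b=np.hstack([f(c,350,150,100,75,4),f(c,225,215,100,75,4)])
cv2.imwrite('pics/zoom.png',np.vstack([a,b]))
for n,u,v,z in(('scene',133,270,.004),('side',360,194,.004),('wrist',240,222,.062),('side',285,212,.062),('scene',260,242,.062),('scene',258,255,.03),('side',285,228,.03)):
    print(n,onz(cam(n),(u,v),z).round(3))
E
```

```text
scene [ 0.532 -0.305  0.004]
side [ 0.522 -0.302  0.004]
wrist [ 0.585 -0.034  0.062]
side [ 0.574 -0.026  0.062]
scene [ 0.595 -0.03   0.062]
scene [ 0.599 -0.038  0.03 ]
side [ 0.562 -0.01   0.03 ]
```

View pics/zoom.png

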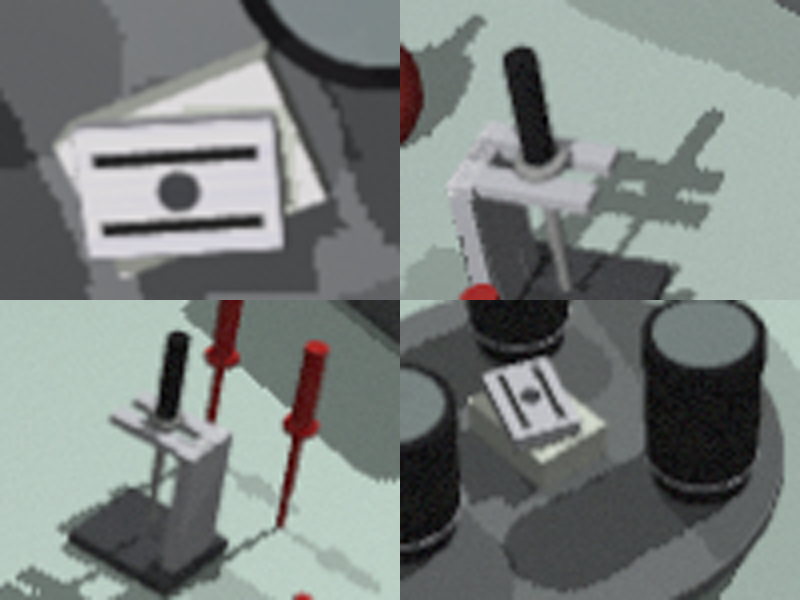

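The crops give the plate about 3° off the world axes and the hub about 24° off. The stylus hangs in the slot, with the post on its left in the side view. Next I'll compute positions.

```bash
python3 - <<'E'
from h import *
W,S,C=cam('wrist'),cam('side'),cam('scene')
q=[onz(W,(195+u/4,175+v/4),.062) for u,v in((78,125),(277,115),(284,247),(90,259))]
print('plate',np.round(q,4).tolist(),np.mean(q,0).round(4),[np.linalg.norm(q[i]-q[(i+1)%4]).round(4) for i in range(4)])
d=q[1]-q[0]+q[2]-q[3];print('yaw',np.degrees(np.arctan2(d[1],d[0])))
h=[onz(W,(195+u/4,175+v/4),.052) for u,v in((65,145),(268,58),(325,208))]
print('hub',np.round(h,4).tolist(),'ctr',((h[0]+h[2])/2).round(4),[np.linalg.norm(h[i]-h[i+1]).round(4) for i in(0,1)])
d=h[1]-h[0];print('yaw',np.degrees(np.arctan2(d[1],d[0])),np.degrees(np.arctan2(*(h[2]-h[1])[[0,1]]*[1,-1])))
for n,u,z in(('+y',(290,158),0),('-x',(149,216),0),('-y',(277,314),0)):
  for H in(.1,.116,.128): print(n,H,onz(W,u,H).round(3))
# tops in scene vs side
z=lambda u,v,a,b:(a+u/4,b+v/4)
T=lambda a,b:tri(C,a,S,b)
print('lens tops',T((300,223),(245,192)).round(4),T((255,201),(311,211)).round(4),T((223,241),(292.5,174)).round(4))
print('handle top',T(z(180,38,350,150),z(516,52,50,250)).round(4), 'handle bottom',T(z(167,118,350,150),z(540,162,50,250)).round(4))
# prong ends, slot (zoom scene: lower-left origin)
for nm,a,b in(('tip prong A',(110,418),(592,205)),('prongend B(outer)',(133,400),(615,155)),('post corner near',(190,470),(450,185)),('post far',(232,435),(490,125))):
  print(nm,onz(C,(350+a[0]/4,150+(a[1]-300)/4),.095).round(4),onz(S,(150+(b[0]-400)/4,250+b[1]/4),.095).round(4))
print('handle axis at .155 scene',onz(C,(350+180/4,150+38/4),.155).round(4),onz(S,(150+116/4,250+52/4),.155).round(4))
# disc ellipse, mat
im=cv2.imread('pics/scene0.png');hsv=cv2.cvtColor(im,cv2.COLOR_BGR2HSV)
for n,CC in(('scene',C),('side',S)):
  im=cv2.imread(f'pics/{n}0.png');hsv=cv2.cvtColor(im,cv2.COLOR_BGR2HSV)
  m=cv2.inRange(hsv,(5,90,90),(20,255,255));
  for k in cv2.findContours(m,0,2)[0]:
    if cv2.contourArea(k)>500:
      b=cv2.boxPoints(cv2.minAreaRect(np.array([onz(CC,p[0].astype(float),.004)[:2] for p in k],np.float32)));print(n,'mat',b.mean(0).round(4),b.round(3).tolist())
E
```

```text
plate [[0.558, -0.0155, 0.062], [0.6117, -0.0127, 0.062], [0.613, -0.0512, 0.062], [0.5587, -0.0548, 0.062]] [ 0.5854 -0.0336  0.062 ] [np.float64(0.0537), np.float64(0.0385), np.float64(0.0544), np.float64(0.0393)]
yaw 3.3591659593525565
hub [[0.5518, -0.0245, 0.052], [0.609, 0.0005, 0.052], [0.6244, -0.0434, 0.052]] ctr [ 0.5881 -0.034   0.052 ] [np.float64(0.0624), np.float64(0.0466)]
yaw 23.587025810896865 19.399088154031634
+y 0.1 [0.637 0.042 0.1  ]
+y 0.116 [0.637 0.044 0.116]
+y 0.128 [0.636 0.046 0.128]
-x 0.1 [ 0.503 -0.013  0.1  ]
-x 0.116 [ 0.51  -0.008  0.116]
-x 0.128 [ 0.516 -0.004  0.128]
-y 0.1 [ 0.625 -0.125  0.1  ]
-y 0.116 [ 0.625 -0.113  0.116]
-y 0.128 [ 0.625 -0.104  0.128]
lens tops [0.6328 0.0444 0.1266] [ 0.4972 -0.0149  0.0984] [ 0.6197 -0.1132  0.1121]
handle top [0.5253 0.3116 0.1545] handle bottom [0.5231 0.3125 0.0964]
tip prong A [0.5118 0.2836 0.095 ] [0.487  0.3127 0.095 ]
prongend B(outer) [0.4998 0.3049 0.095 ] [0.5015 0.2873 0.095 ]
post corner near [0.5718 0.3042 0.095 ] [0.5418 0.3419 0.095 ]
post far [0.5499 0.3437 0.095 ] [0.5579 0.3086 0.095 ]
handle axis at .155 scene [0.5271 0.3129 0.155 ] [0.5236 0.3102 0.155 ]
scene mat [ 0.5286 -0.3051] [[0.46799999475479126, -0.3529999852180481], [0.5870000123977661, -0.35600000619888306], [0.5899999737739563, -0.257999986410141], [0.47099998593330383, -0.2540000081062317]]
side mat [ 0.5235 -0.3035] [[0.46399998664855957, -0.35100001096725464], [0.5809999704360962, -0.3540000021457672], [0.5830000042915344, -0.25600001215934753], [0.4659999907016754, -0.2529999911785126]]
```

Emit:
move_arm:
  plan:
    - [-0.4, -0.067, -0.078, 0, 0.2]
    - [-0.4, -0.067, -0.078, 0, 0.38]
    - [-0.4, -0.067, -0.078, 0, 0.55]
    - [-0.4, -0.067, -0.078, 0, 0.72]
    - [-0.4, -0.067, -0.078, 0, 0.9]

```text
time_s: 0.78
tcp_pos: [0.5858, -0.0335, 0.231]
tool_rot: [-0.0, 0.951, 0.308, -0.0]
contact_force: [-0.8, 0.8, 0.2]
gripper_width: 0.0596
gripper_force: 0.0
```

Emit:
move_arm:
  plan:
    - [-0.4, 0, 0, 0, 0.17]
    - [-0.4, 0, 0, 0, 0.34]
    - [-0.4, 0, 0, 0, 0.5]
    - [-0.4, 0, 0, 0, 0.543]
    - [-0.4, 0, 0, 0, 0.543]

```text
time_s: 1.4
tcp_pos: [0.5858, -0.0333, 0.231]
tool_rot: [0.0, 0.999, 0.033, -0.0]
contact_force: [-0.1, -0.1, 0.1]
gripper_width: 0.0598
gripper_force: 0.0
```

```bash
cat >> h.py <<'E'
from scipy.spatial.transform import Rotation as Ro
def st():
    o=bot.get_obs(); w,x,y,z=o['tool_rot']; R=Ro.from_quat([x,y,z,w]).as_matrix()
    print('t',o['time_s'].round(2),'tcp',o['tcp_pos'].round(4),'yawY',np.degrees(np.arctan2(R[1,1],R[0,1])).round(2),'F',o['contact_force'].round(2),'w',o['gripper_width'].round(4),'gf',o['gripper_force'].round(1),'q7',o['joint_positions'][6].round(2)); return o['tcp_pos'],R
def go(target):
    p,R=st(); print('shift',(R.T@(np.array(target)-p)/.5).round(4))
E
python3 - <<'E'
from h import *
go([.5855,-.0335,.05]); snap('wrist','w1.png'); W=cam('wrist')
print(proj(W,[.5855,-.0335,.062]))
im=cv2.imread('pics/w1.png');cv2.imwrite('pics/w1z.png',cv2.resize(im[90:330,140:420],None,fx=2.5,fy=2.5))
E
```

```text
Traceback (most recent call last):
  File "h.py", line 25, in go
    p,R=st(); print('shift',(R.T@(np.array(target)-p)/.5).round(4))
        ~~^^
  File "h.py", line 23, in st
    print('t',o['time_s'].round(2),'tcp',o['tcp_pos'].round(4),'yawY',np.degrees(np.arctan2(R[1,1],R[0,1])).round(2),'F',o['contact_force'].round(2),'w',o['gripper_width'].round(4),'gf',o['gripper_force'].round(1),'q7',o['joint_positions'][6].round(2)); return o['tcp_pos'],R
              ^^^^^^^^^^^^^^^^^
AttributeError: 'float' object has no attribute 'round'
```

```bash
sed -i "s/o=bot.get_obs(); w,x/o={k:np.array(v) for k,v in bot.get_obs().items()}; w,x/" h.py
python3 - <<'E'
from h import *
go([.5855,-.0335,.053]); snap('wrist','w1.png'); W=cam('wrist')
print(proj(W,[.5855,-.0335,.062]))
im=cv2.imread('pics/w1.png');cv2.imwrite('pics/w1z.png',cv2.resize(im[90:330,140:420],None,fx=2.5,fy=2.5))
E
```

```text
t 1.4 tcp [ 0.5858 -0.0333  0.231 ] yawY -86.25 F [-0.12 -0.09  0.08] w 0.0598 gf 0.0 q7 -1.42
shift [-4.00e-04  3.00e-04  3.56e-01]
[[277.7445241  193.09293174]]
```

View pics/w1z.png

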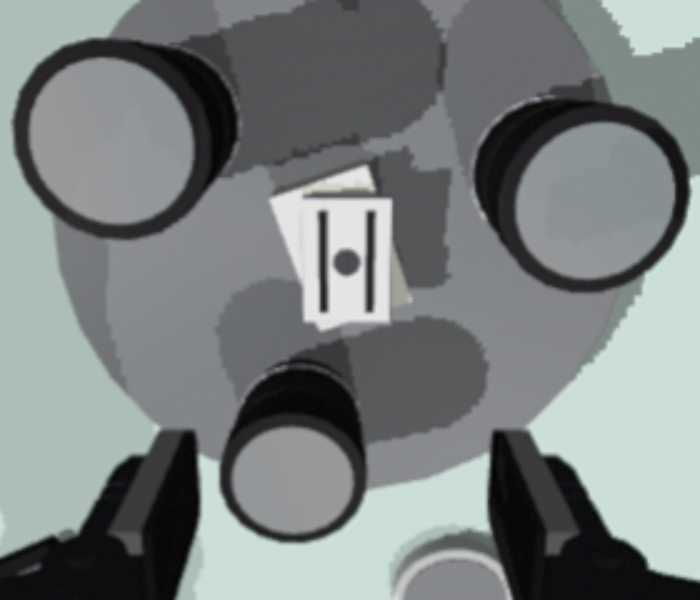

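The plate centre shows at about (278.4,194.4) against a predicted (277.7,193.1), aligned with the fingers. I'll descend.

Emit:
move_arm:
  plan:
    - [-0.4, 0, 0, 0.12, 0]
    - [-0.4, 0, 0, 0.22, 0]
    - [-0.4, 0, 0, 0.3, 0]
    - [-0.4, 0, 0, 0.34, 0]
    - [-0.4, 0, 0, 0.356, 0]

```text
time_s: 2.08
tcp_pos: [0.585, -0.0332, 0.0519]
tool_rot: [-0.0, 0.999, 0.033, -0.001]
contact_force: [-1.1, 1.8, 1.5]
gripper_width: 0.0596
gripper_force: 0.0
```

Emit:
move_arm:
  plan:
    - [-0.1, 0, 0, 0, 0]
    - [0.0, 0, 0, 0, 0]
    - [0.2, 0, 0, 0, 0]
    - [0.4, 0, 0, 0, 0]
    - [0.4, 0, 0, 0, 0]

```text
time_s: 2.7
tcp_pos: [0.5869, -0.0337, 0.0549]
tool_rot: [0.0, 0.999, 0.032, 0.001]
contact_force: [-1.7, -0.1, 5.3]
gripper_width: 0.0359
gripper_force: 60.1
```

Emit:
move_arm:
  plan:
    - [0.4, 0, 0, -0.02, 0]
    - [0.4, 0, 0, -0.06, 0]
    - [0.4, 0, 0, -0.14, 0]
    - [0.4, 0, 0, -0.22, 0]
    - [0.4, 0, 0, -0.22, 0]

```text
time_s: 3.32
tcp_pos: [0.5881, -0.0338, 0.1675]
tool_rot: [0.0, 0.999, 0.032, 0.004]
contact_force: [0.7, -0.0, -0.7]
gripper_width: 0.036
gripper_force: 60.2
```

```bash
python3 - <<'E'
from h import *
go([.526,-.304,.165])
ims=[snap('scene','s2.png'),snap('side','d2.png'),snap('wrist','w2.png')]
a=[cv2.resize(ims[0][130:290,120:320],(400,320)),cv2.resize(ims[1][100:260,200:400],(400,320))]
top=np.hstack(a); w=cv2.resize(ims[2][100:420,80:480],(400,320)); w2=cv2.resize(ims[2][100:200,200:325],(400,320))
cv2.imwrite('pics/m2.png',cv2.resize(np.vstack([top,np.hstack([w,w2])]),(750,600))[:,:,::-1])
E
```

```text
t 3.32 tcp [ 0.5881 -0.0338  0.1675] yawY -86.3 F [ 0.7  -0.04 -0.7 ] w 0.036 gf 60.2 q7 -1.41
shift [-0.1587  0.5312  0.0041]
```

View pics/m2.png

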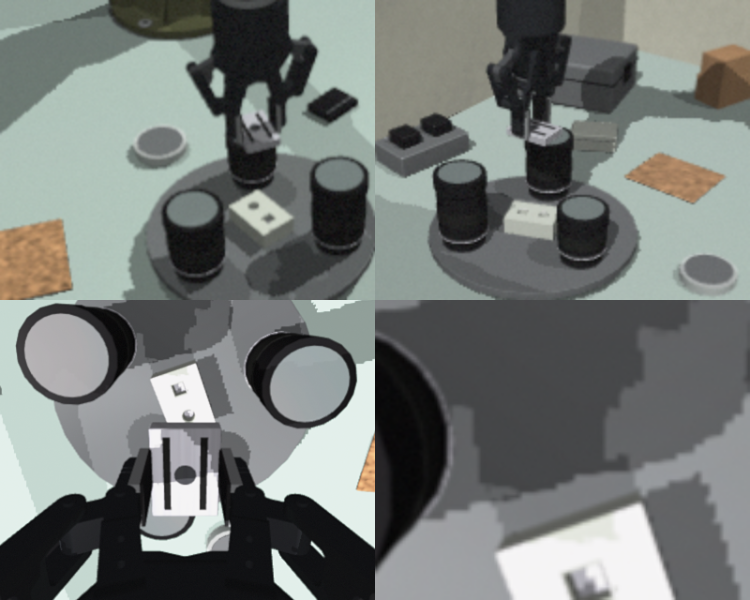

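The plate is lifted. The hub shows the square well at far +x and the round one nearer the robot, so the turntable's +x points roughly to world −x. The plate may be tilted in the grip, so I'll measure that by comparing it with the expected outline.

```bash
python3 - <<'E'
from h import *
p,R=st(); W=cam('wrist')
z=-.0071
def box(zt): return [p+R@np.array([a*.0275,b*.019,0])+np.array([0,0,zt]) for a,b in((1,-1),(1,1),(-1,1),(-1,-1))]
im=cv2.imread('pics/w2.png')
big=cv2.resize(im[170:370,200:360],None,fx=3,fy=3,interpolation=cv2.INTER_CUBIC)
S=cv2.imread('pics/d2.png'); sb=cv2.resize(S[140:200,255:305],None,fx=6,fy=6,interpolation=cv2.INTER_CUBIC)
cv2.polylines(big,[((proj(W,box(.0071))-[200,170])*3).astype(np.int32)],True,(0,0,255),1)
cv2.polylines(big,[((proj(W,box(-.0029))-[200,170])*3).astype(np.int32)],True,(255,0,0),1)
for zt,c in((.0071,(0,0,255)),(-.0029,(255,0,0))): cv2.polylines(sb,[((proj(cam('side'),box(zt))-[255,140])*6).astype(np.int32)],True,c,1)
sb=np.vstack([sb,np.zeros((240,300,3),np.uint8)])
cv2.imwrite('pics/m3.png',np.hstack([big,sb]))
E
```

```text
t 3.48 tcp [ 0.5855 -0.0334  0.163 ] yawY -86.29 F [-0.34  0.39 -1.37] w 0.0361 gf 60.2 q7 -1.41
```

View pics/m3.png

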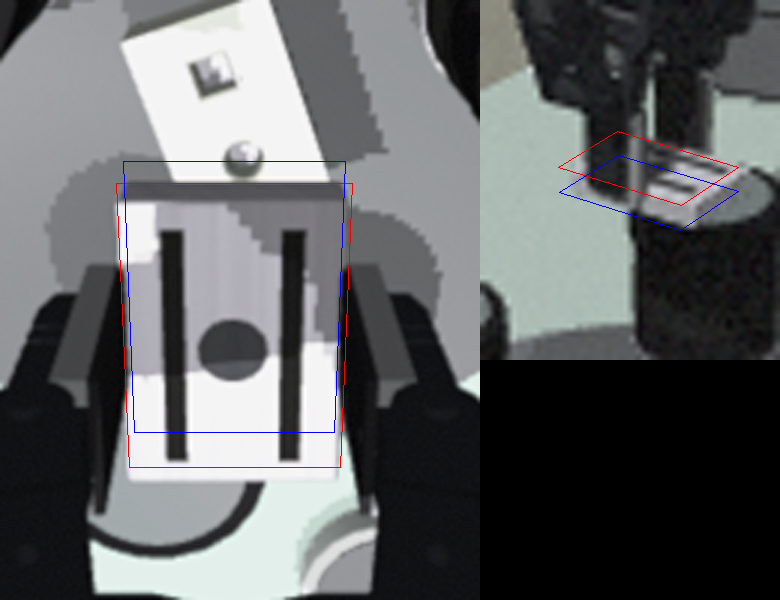

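The plate sits flat in the fingers; its edges run parallel to the expected outline, apart from a small uniform shift while the arm settled. Carrying it to the mat.

Emit:
move_arm:
  plan:
    - [0.4, -0.01, 0.04, 0, 0]
    - [0.4, -0.035, 0.12, 0, 0]
    - [0.4, -0.07, 0.22, 0, 0]
    - [0.4, -0.1, 0.32, 0, 0]
    - [0.4, -0.125, 0.42, 0, 0]

```text
time_s: 4.1
tcp_pos: [0.5352, -0.2502, 0.1624]
tool_rot: [0.0, 0.999, 0.032, -0.001]
contact_force: [1.0, 0.4, 0.2]
gripper_width: 0.0356
gripper_force: 60.2
```

Emit:
move_arm:
  plan:
    - [0.4, -0.015, 0.07, 0, 0]
    - [0.4, -0.025, 0.1, 0.02, 0]
    - [0.4, -0.029, 0.112, 0.08, 0]
    - [0.4, -0.029, 0.112, 0.15, 0]
    - [0.4, -0.029, 0.112, 0.2, 0]

```text
time_s: 4.72
tcp_pos: [0.5251, -0.3026, 0.0605]
tool_rot: [-0.001, 0.999, 0.033, -0.001]
contact_force: [-0.1, 0.7, -0.7]
gripper_width: 0.0356
gripper_force: 60.2
```

```bash
python3 - <<'E'
from h import *
bot.read_camera('scene');bot.read_camera('scene')
go([.526,-.304,.010])
E
```

```text
t 4.82 tcp [ 0.524  -0.3018  0.0594] yawY -86.24 F [ 0.43  0.01 -0.03] w 0.0355 gf 60.2 q7 -0.92
shift [0.0042 0.005  0.0988]
```

Emit:
move_arm:
  plan:
    - [0.4, 0.004, 0.005, 0.04, 0]
    - [0.4, 0.004, 0.005, 0.07, 0]
    - [0.4, 0.004, 0.005, 0.085, 0]
    - [0.4, 0.004, 0.005, 0.092, 0]
    - [0.4, 0.004, 0.005, 0.092, 0]

```text
time_s: 5.45
tcp_pos: [0.5286, -0.3064, 0.0174]
tool_rot: [0.0, 0.999, 0.032, 0.0]
contact_force: [0.8, -1.0, -0.3]
gripper_width: 0.0358
gripper_force: 60.2
```

Emit:
move_arm:
  plan:
    - [0.4, 0, 0, 0.002, 0]
    - [0.4, 0, 0, 0.004, 0]
    - [0.4, 0, 0, 0.006, 0]
    - [0.4, 0, 0, 0.006, 0]

```text
time_s: 5.95
tcp_pos: [0.5285, -0.3063, 0.0143]
tool_rot: [-0.0, 0.999, 0.032, -0.0]
contact_force: [-0.3, -0.6, -1.2]
gripper_width: 0.036
gripper_force: 60.2
```

Emit:
move_arm:
  plan:
    - [0.4, 0, 0, 0.003, 0]
    - [0.4, 0, 0, 0.006, 0]
    - [0.4, 0, 0, 0.008, 0]
    - [0.4, 0, 0, 0.01, 0]
    - [0.4, 0, 0, 0.01, 0]

```text
time_s: 6.58
tcp_pos: [0.5284, -0.3063, 0.0091]
tool_rot: [-0.0, 0.999, 0.032, -0.0]
contact_force: [-0.1, 0.2, -1.7]
gripper_width: 0.0358
gripper_force: 60.2
```

Emit:
move_arm:
  plan:
    - [0.4, 0, 0, 0.001, 0]
    - [0.4, 0, 0, 0.002, 0]
    - [0.4, 0, 0, 0.003, 0]
    - [0.4, 0, 0, 0.003, 0]

```text
time_s: 7.08
tcp_pos: [0.5284, -0.3063, 0.0077]
tool_rot: [-0.0, 0.999, 0.032, -0.0]
contact_force: [0.3, -0.1, -1.5]
gripper_width: 0.0357
gripper_force: 60.2
```

Emit:
move_arm:
  plan:
    - [0.4, 0, 0, 0.001, 0]
    - [0.4, 0, 0, 0.002, 0]
    - [0.4, 0, 0, 0.003, 0]
    - [0.4, 0, 0, 0.003, 0]

```text
time_s: 7.58
tcp_pos: [0.5285, -0.3063, 0.0069]
tool_rot: [0.0, 0.999, 0.032, 0.0]
contact_force: [-2.3, 1.1, 5.8]
gripper_width: 0.0359
gripper_force: 60.9
```

Emit:
move_arm:
  plan:
    - [0.4, 0, 0, 0.001, 0]
    - [0.4, 0, 0, 0.002, 0]
    - [0.4, 0, 0, 0.002, 0]

```text
time_s: 7.95
tcp_pos: [0.5285, -0.3063, 0.0068]
tool_rot: [0.0, 0.999, 0.032, 0.0]
contact_force: [-3.4, 2.6, 14.7]
gripper_width: 0.0357
gripper_force: 61.8
```

Contact came at 6.9 mm, as predicted. I'll release gently, opening partway, and then go up.

Emit:
move_arm:
  plan:
    - [0.4, 0, 0, -0.003, 0]
    - [0.1, 0, 0, -0.003, 0]
    - [-0.1, 0, 0, -0.003, 0]
    - [-0.4, 0, 0, -0.003, 0]
    - [-0.4, 0, 0, -0.003, 0]

```text
time_s: 8.57
tcp_pos: [0.5285, -0.3063, 0.0066]
tool_rot: [-0.0, 0.999, 0.032, -0.0]
contact_force: [-0.1, 0.2, -0.1]
gripper_width: 0.0597
gripper_force: 0.0
```

Emit:
move_arm:
  plan:
    - [-0.4, 0, 0, -0.04, 0]
    - [-0.4, 0, 0, -0.14, 0]
    - [-0.4, 0, 0, -0.26, 0]
    - [-0.4, 0, 0, -0.38, 0]
    - [-0.4, 0, 0, -0.5, 0]

```text
time_s: 9.2
tcp_pos: [0.5282, -0.3061, 0.2589]
tool_rot: [0.0, 0.999, 0.032, 0.0]
contact_force: [1.1, 0.2, 0.0]
gripper_width: 0.06
gripper_force: 0.0
```

```bash
python3 - <<'E'
from h import *
st(); C,S=cam('scene'),cam('side')
im=snap('scene','s3.png'); d=snap('side','d3.png'); w=snap('wrist','w3.png')
f=lambda i,u,v,W,H,k:cv2.resize(i[v:v+H,u:u+W],None,fx=k,fy=k,interpolation=cv2.INTER_CUBIC)
a=np.hstack([f(im,225,215,75,60,5.3333),f(d,255,180,75,60,5.3333)])
b=np.hstack([f(im,100,235,75,60,5.3333)[:280],f(d,325,165,75,60,5.3333)[:280]])
cv2.imwrite('pics/m4.png',np.vstack([a,b])[:,:,::-1])
# red decoys
for n,CC,I in(('scene',C,im),('side',S,d)):
  h=cv2.cvtColor(I,cv2.COLOR_RGB2HSV); m=cv2.inRange(h,(0,150,60),(8,255,255))|cv2.inRange(h,(172,150,60),(180,255,255))
  for k in cv2.findContours(m,0,2)[0]:
    if cv2.contourArea(k)>60: 
      k=k[:,0].astype(float); print(n,'top',onz(CC,k[k[:,1].argmin()],.15).round(3),'bot',onz(CC,k[k[:,1].argmax()],0).round(3))
E
```

```text
t 9.2 tcp [ 0.5282 -0.3061  0.2589] yawY -86.3 F [1.08 0.19 0.02] w 0.06 gf 0.0 q7 -0.95
scene top [0.74  0.264 0.15 ] bot [0.718 0.289 0.   ]
scene top [0.547 0.388 0.15 ] bot [0.506 0.422 0.   ]
scene top [0.47  0.374 0.15 ] bot [0.417 0.416 0.   ]
side top [0.443 0.394 0.15 ] bot [0.452 0.39  0.   ]
side top [0.521 0.403 0.15 ] bot [0.535 0.399 0.   ]
side top [0.643 0.321 0.15 ] bot [0.692 0.314 0.   ]
```

View pics/m4.png

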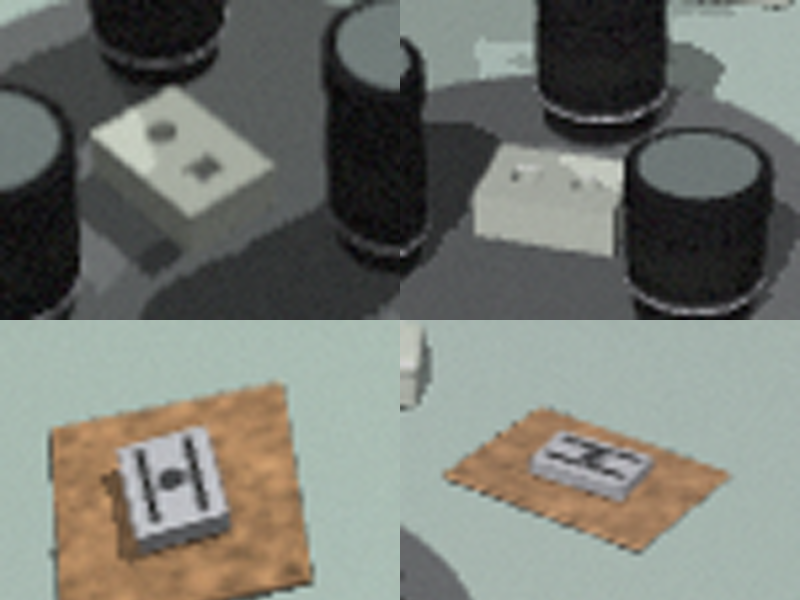

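The plate lies flat and well inside the mat. In the scene crop the round well is at (160,130), on the robot side, and the square one at (203,165). Now to the stand.

Emit:
move_arm:
  plan:
    - [-0.4, 0, -0.1, -0.02, -0.16]
    - [-0.4, 0, -0.22, -0.04, -0.33]
    - [-0.4, 0, -0.34, -0.04, -0.5]
    - [-0.4, 0, -0.46, -0.04, -0.67]
    - [-0.4, 0, -0.58, -0.04, -0.84]

```text
time_s: 9.98
tcp_pos: [0.5087, -0.015, 0.2755]
tool_rot: [-0.0, 0.889, 0.457, -0.001]
contact_force: [0.5, 0.4, -0.7]
gripper_width: 0.06
gripper_force: 0.0
```

```bash
python3 - <<'E'
from h import *
go([.5252,.312,.26])
C,S=cam('scene'),cam('side'); c=cv2.imread('pics/s3.png'); s=cv2.imread('pics/d3.png')
def hub(I,C,roi,n):
  u,v,w,h=roi; g=cv2.cvtColor(I,cv2.COLOR_BGR2GRAY)
# wells by hand from the crops, 5.333 scale
for nm,cs,ss in(('round',(160,130),(525,170)),('square',(203,165),(583,183))):
  a=onz(C,(225+cs[0]/5.3333,215+cs[1]/5.3333),.052);b=onz(S,(255+(ss[0]-400)/5.3333,180+ss[1]/5.3333),.052);print(nm,a.round(4),b.round(4))
h=[onz(C,(225+a/5.3333,215+b/5.3333),.052) for a,b in((90,133),(172,88),(275,165),(190,218))]
print(np.round(h,4).tolist(),np.mean(h,0).round(4),[np.linalg.norm(h[i]-h[(i+1)%4]).round(4) for i in range(4)])
d=h[3]-h[0]+h[2]-h[1];print(np.degrees(np.arctan2(d[1],d[0])))
E
```

```text
t 9.98 tcp [ 0.5087 -0.015   0.2755] yawY -35.55 F [ 0.49  0.41 -0.67] w 0.06 gf 0.0 q7 -0.68
shift [ 0.5512 -0.3533  0.031 ]
round [ 0.5728 -0.0357  0.052 ] [ 0.5967 -0.0286  0.052 ]
square [ 0.5982 -0.025   0.052 ] [ 0.5696 -0.0362  0.052 ]
[[0.5654, -0.0633, 0.052], [0.5498, -0.024, 0.052], [0.6074, 0.0023, 0.052], [0.6254, -0.0385, 0.052]] [ 0.587  -0.0309  0.052 ] [np.float64(0.0423), np.float64(0.0633), np.float64(0.0446), np.float64(0.0649)]
23.468562681470114
```

Emit:
move_arm:
  plan:
    - [-0.4, 0.08, -0.05, 0, 0]
    - [-0.4, 0.18, -0.115, 0, 0]
    - [-0.4, 0.285, -0.182, 0, 0]
    - [-0.4, 0.39, -0.25, 0.03, 0]
    - [-0.4, 0.49, -0.314, 0.03, 0]

```text
time_s: 10.6
tcp_pos: [0.5251, 0.2748, 0.2592]
tool_rot: [0.0, 0.891, 0.455, -0.002]
contact_force: [0.4, -1.1, -0.6]
gripper_width: 0.0596
gripper_force: 0.0
```

Emit:
move_arm:
  plan:
    - [-0.4, 0.05, -0.032, 0, 0]
    - [-0.4, 0.06, -0.039, 0, 0]
    - [-0.4, 0.06, -0.039, 0, 0]

```text
time_s: 10.98
tcp_pos: [0.5278, 0.3084, 0.2606]
tool_rot: [0.0, 0.891, 0.455, -0.001]
contact_force: [0.4, -0.9, -0.2]
gripper_width: 0.0595
gripper_force: 0.0
```

```bash
python3 - <<'E'
from h import *
bot.read_camera('side');bot.read_camera('side');st()
snap('wrist','w4.png'); W=cam('wrist'); go([.5252,.312,.118])
im=cv2.imread('pics/w4.png')
P=[[.5252,.312,.155],[.5252,.312,.1],[.5252,.312,.02]]
u=proj(W,P); print(u)
for x,y in u: cv2.circle(im,(int(x),int(y)),3,(0,255,0),1)
cv2.imwrite('pics/w4z.png',cv2.resize(im[60:360,130:430],(600,600)))
E
```

```text
t 11.08 tcp [0.5284 0.3074 0.2614] yawY -36.02 F [ 0.32 -0.7   0.18] w 0.06 gf 0.0 q7 -1.29
t 11.12 tcp [0.5285 0.3074 0.2617] yawY -36.03 F [ 0.7  -0.43 -0.6 ] w 0.06 gf 0.0 q7 -1.29
shift [ 0.0039 -0.0109  0.2874]
[[270.25603092 209.07070213]
 [271.34722853 192.76989017]
 [272.41314494 176.84145447]]
```

View pics/w4z.png

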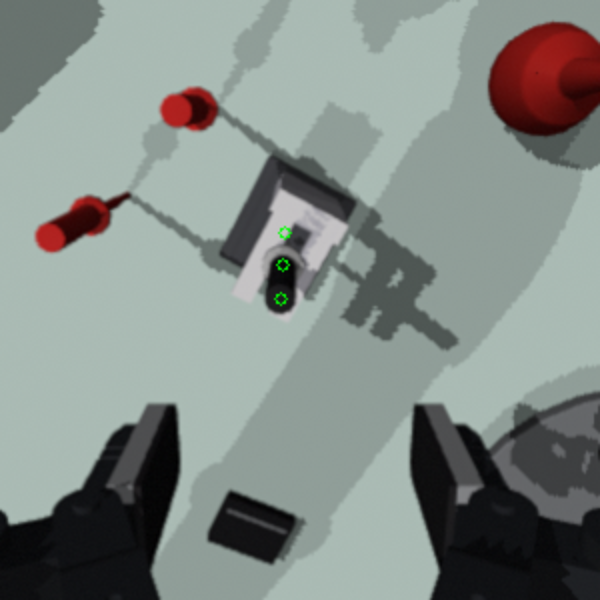

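The handle top is at about (281,298) in the crop, on the predicted marker to within a pixel. The red decoys are clear of the finger path. Descending.

Emit:
move_arm:
  plan:
    - [-0.4, 0.004, -0.011, 0.06, 0]
    - [-0.4, 0.004, -0.011, 0.14, 0]
    - [-0.4, 0.004, -0.011, 0.22, 0]
    - [-0.4, 0.004, -0.011, 0.27, 0]
    - [-0.4, 0.004, -0.011, 0.287, 0]

```text
time_s: 11.75
tcp_pos: [0.5245, 0.3124, 0.1171]
tool_rot: [0.0, 0.891, 0.454, -0.001]
contact_force: [0.1, 0.3, -0.1]
gripper_width: 0.0599
gripper_force: 0.0
```

Emit:
move_arm:
  plan:
    - [-0.4, 0, 0, 0, 0]
    - [0, 0, 0, 0, 0]
    - [0.4, 0, 0, 0, 0]
    - [0.7, 0, 0, 0, 0]
    - [0.9, 0, 0, 0, 0]

```text
time_s: 12.38
tcp_pos: [0.525, 0.3144, 0.1191]
tool_rot: [-0.0, 0.891, 0.455, 0.001]
contact_force: [-1.8, -0.4, 6.2]
gripper_width: 0.0123
gripper_force: 58.4
```

Emit:
move_arm:
  plan:
    - [0.9, 0, 0, 0, 0]
    - [0.9, 0, 0, 0, 0]

```text
time_s: 12.62
tcp_pos: [0.525, 0.3144, 0.1191]
tool_rot: [-0.0, 0.891, 0.455, 0.001]
contact_force: [-0.8, -1.1, 6.2]
gripper_width: 0.0128
gripper_force: 58.4
```

```bash
python3 - <<'E'
from h import *
st()
E
```

```text
t 12.62 tcp [0.525  0.3144 0.1191] yawY -35.9 F [-0.79 -1.06  6.16] w 0.0128 gf 58.4 q7 -1.34
```

Emit:
move_arm:
  plan:
    - [0.9, 0, 0, -0.02, 0]
    - [0.9, 0, 0, -0.06, 0]
    - [0.9, 0, 0, -0.12, 0]
    - [0.9, 0, 0, -0.2, 0]
    - [0.9, 0, 0, -0.28, 0]

```text
time_s: 13.25
tcp_pos: [0.5245, 0.3141, 0.2598]
tool_rot: [-0.0, 0.891, 0.455, -0.0]
contact_force: [-0.4, 0.5, -0.8]
gripper_width: 0.0125
gripper_force: 58.4
```

```bash
python3 - <<'E'
from h import *
bot.read_camera('side');bot.read_camera('side')
p,R=st(); ims=[snap('scene','s5.png'),snap('side','d5.png'),snap('wrist','w5.png')]
C,S,W=cam('scene'),cam('side'),cam('wrist'); p,R=st()
tip=p+[0,0,-.0991]
for n,CC in(('scene',C),('side',S),('wrist',W)): print(n,proj(CC,[tip,tip+[0,0,.022],tip+[0,0,.075],tip+[0,0,.135]]).round(1).tolist())
f=lambda i,c,W,H,k:cv2.resize(i[int(c[1]):int(c[1])+H,int(c[0]):int(c[0])+W],None,fx=k,fy=k,interpolation=cv2.INTER_CUBIC)
o=[]
for I,CC in((ims[0],C),(ims[1],S),(ims[2],W)):
  I=I.copy(); u=proj(CC,[tip,tip+[0,0,.075]]).mean(0)-[33,50]; u=np.maximum(u,0); u=np.minimum(u,[560-66,420-100]).astype(int); print(u)
  o.append(f(I,u,66,100,4))
cv2.imwrite('pics/m5.png',np.hstack(o)[:,:,::-1])
E
```

```text
t 13.35 tcp [0.5263 0.3155 0.2635] yawY -35.9 F [ 0.83  0.71 -0.26] w 0.0124 gf 58.4 q7 -1.3
t 13.5 tcp [0.5244 0.314  0.258 ] yawY -35.89 F [-0.9  -0.06 -0.97] w 0.0122 gf 58.4 q7 -1.3
scene [[395.1, 157.4], [396.4, 149.2], [399.5, 128.7], [403.3, 104.1]]
side [[176.4, 262.1], [174.1, 251.2], [168.3, 222.8], [161.1, 187.0]]
wrist [[276.5, 213.9], [276.4, 223.0], [276.3, 253.6], [275.9, 317.5]]
[364  93]
[139 192]
[243 183]
```

View pics/m5.png

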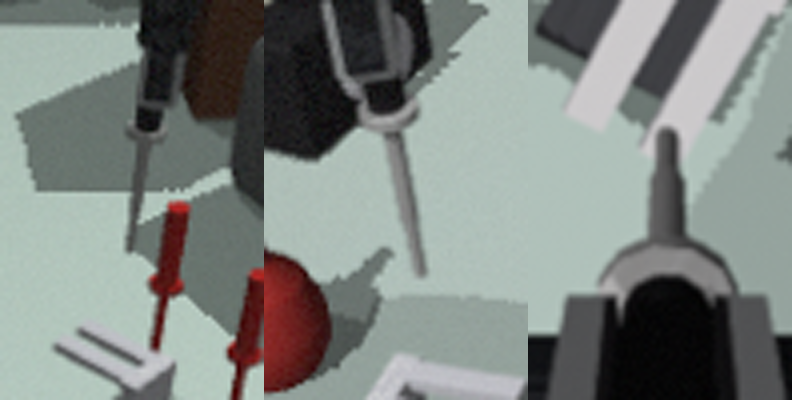

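The stylus is held upright, with the tip near wrist pixel (277.7,216) against a predicted (276.5,213.9). The arm is still swinging slightly. I've used all ten views, so from here I measure numerically, after it settles.

Emit:
move_arm:
  plan:
    - [0.9, 0, 0, 0, 0]
    - [0.9, 0, 0, 0, 0]
    - [0.9, 0, 0, 0, 0]
    - [0.9, 0, 0, 0, 0]
    - [0.9, 0, 0, 0, 0]

```text
time_s: 14.12
tcp_pos: [0.5247, 0.3142, 0.2582]
tool_rot: [-0.0, 0.891, 0.455, -0.0]
contact_force: [-0.5, -0.2, -0.8]
gripper_width: 0.0129
gripper_force: 58.4
```

```bash
python3 - <<'E'
from h import *
st(); W=cam('wrist'); im=snap('wrist','w6.png'); p,R=st()
tip=p+[0,0,-.0991]; print(proj(W,[tip,tip+[0,0,.022],tip+[0,0,.06]]).round(1).tolist())
g=cv2.cvtColor(im,cv2.COLOR_RGB2GRAY)
print(g[206:246:2,266:291].tolist())
E
```

```text
t 14.12 tcp [0.5247 0.3142 0.2582] yawY -35.89 F [-0.46 -0.18 -0.85] w 0.0129 gf 58.4 q7 -1.3
t 14.18 tcp [0.5247 0.3142 0.2583] yawY -35.89 F [-0.36  0.07 -1.1 ] w 0.0125 gf 58.4 q7 -1.3
[[276.5, 214.0], [276.4, 223.1], [276.3, 243.4]]
[[185, 145, 116, 115, 116, 115, 111, 95, 76, 66, 67, 93, 152, 194, 203, 202, 202, 202, 202, 202, 202, 202, 202, 202, 195], [144, 116, 115, 115, 115, 116, 116, 116, 115, 112, 116, 158, 197, 203, 203, 201, 201, 202, 202, 202, 202, 202, 202, 195, 166], [119, 113, 115, 115, 115, 115, 115, 115, 115, 126, 164, 197, 204, 202, 202, 202, 202, 201, 202, 203, 203, 200, 190, 159, 123], [177, 149, 119, 115, 116, 114, 114, 116, 133, 171, 198, 204, 203, 202, 202, 202, 202, 202, 202, 202, 201, 183, 145, 119, 115], [187, 187, 179, 174, 177, 148, 120, 133, 173, 190, 173, 165, 167, 189, 202, 203, 202, 202, 203, 201, 197, 191, 186, 187, 178], [186, 187, 187, 188, 187, 173, 159, 183, 182, 134, 94, 81, 69, 82, 149, 200, 203, 202, 200, 197, 190, 186, 186, 187, 187], [187, 186, 187, 186, 174, 161, 182, 202, 177, 116, 90, 80, 66, 57, 114, 179, 202, 200, 195, 189, 187, 187, 18
[... 868 characters left out ...]
87, 187, 187, 188, 188, 170, 127, 97, 92, 88, 82, 73, 62, 52, 62, 132, 176, 161, 158, 158, 159, 158, 158, 159], [187, 187, 187, 187, 187, 188, 171, 129, 97, 92, 87, 80, 73, 61, 51, 54, 119, 166, 160, 158, 158, 159, 158, 158, 158], [187, 187, 187, 186, 188, 187, 166, 117, 96, 92, 88, 80, 72, 62, 52, 52, 112, 157, 159, 159, 158, 158, 159, 159, 158], [187, 187, 186, 187, 188, 188, 166, 116, 96, 92, 87, 81, 72, 61, 51, 53, 110, 158, 160, 159, 158, 158, 158, 158, 158], [187, 188, 188, 186, 176, 162, 142, 102, 89, 87, 85, 83, 78, 73, 67, 63, 74, 105, 133, 150, 158, 159, 159, 158, 159], [176, 155, 133, 110, 96, 93, 95, 102, 114, 111, 102, 98, 95, 88, 77, 73, 69, 65, 62, 66, 78, 106, 140, 158, 160]]
```

Emit:
move_arm:
  plan:
    - [0.9, -0.03, 0.029, 0, 0]
    - [0.9, -0.1, 0.097, 0, 0]
    - [0.9, -0.18, 0.174, 0, 0]
    - [0.9, -0.26, 0.251, 0, 0]
    - [0.9, -0.34, 0.329, 0, 0]

```text
time_s: 14.8
tcp_pos: [0.5582, 0.0764, 0.2586]
tool_rot: [0.0, 0.891, 0.454, 0.0]
contact_force: [0.7, -0.3, -0.4]
gripper_width: 0.0124
gripper_force: 58.4
```

Emit:
move_arm:
  plan:
    - [0.9, -0.07, 0.068, 0, 0]
    - [0.9, -0.12, 0.116, 0, 0]
    - [0.9, -0.15, 0.145, 0, 0]
    - [0.9, -0.166, 0.16, 0, 0]
    - [0.9, -0.166, 0.16, 0, 0]

```text
time_s: 15.42
tcp_pos: [0.5742, -0.0352, 0.2583]
tool_rot: [0.0, 0.891, 0.454, -0.0]
contact_force: [0.1, 0.6, -0.4]
gripper_width: 0.0122
gripper_force: 58.4
```

Emit:
move_arm:
  plan:
    - [0.9, 0, 0, 0, 0]
    - [0.9, 0, 0, 0, 0]
    - [0.9, 0, 0, 0, 0]
    - [0.9, 0, 0, 0, 0]

```text
time_s: 15.92
tcp_pos: [0.5745, -0.0337, 0.2583]
tool_rot: [-0.0, 0.89, 0.455, 0.0]
contact_force: [0.2, 0.0, 0.6]
gripper_width: 0.0126
gripper_force: 58.4
```

```bash
cat > hub.py <<'E'
from h import *
f=__import__('sys').argv[1]
W=cam('wrist'); im=snap('wrist',f); p,R=st()
hsv=cv2.cvtColor(im,cv2.COLOR_RGB2HSV); m=cv2.inRange(hsv,(0,0,185),(180,40,255))
n,l,s,c=cv2.connectedComponentsWithStats(m)
e=proj(W,[[.587,-.033,.052],[.573,-.037,.052]]); print('expect hub, well',e.round(1).tolist())
for i in range(1,n):
    if s[i,4]>60: print(i,s[i],c[i].round(1))
i=min((i for i in range(1,n) if s[i,4]>150),key=lambda i:np.linalg.norm(c[i]-e[0]))
k=max(cv2.findContours((l==i).astype(np.uint8),0,2)[0],key=cv2.contourArea)
pts=np.array([onz(W,q[0].astype(float),.052)[:2] for q in k],np.float32)*1000
r=cv2.minAreaRect(pts); b=cv2.boxPoints(r); print('rect mm',np.round(r[0],1),np.round(r[1],1),round(r[2],1)); 
a=max(b[1]-b[0],b[2]-b[1],key=np.linalg.norm); a=a/np.linalg.norm(a); a=a*(-1 if a[0]>0 else 1)
print('axis',np.degrees(np.arctan2(a[1],a[0])).round(1),'round well',(np.array(r[0])+14*a).round(1))
hull=cv2.fillConvexPoly(np.zeros_like(m),cv2.convexHull(k),255); hole=cv2.erode(hull,np.ones((5,5)))&~((l==i)*255).astype(np.uint8)
n,l2,s,c=cv2.connectedComponentsWithStats(hole)
for j in range(1,n):
    if s[j,4]>6: print('hole',s[j],c[j].round(1),onz(W,c[j],.052).round(4))
E
python3 hub.py w7.png; python3 - <<'E'
from h import *
p,R=st();W=cam('wrist'); t=onz(W,(277.6,217.6),p[2]-.0991); print('tip',t.round(4),'tool off',(R.T@(t-p)).round(4))
E
```

```text
t 15.98 tcp [ 0.5745 -0.0339  0.2583] yawY -35.87 F [-0.01 -0.02 -0.27] w 0.0126 gf 58.4 q7 -0.67
expect hub, well [[284.9, 178.1], [277.3, 187.6]]
1 [    0     0   218   248 26945] [71.7 87.4]
3 [  366     0   194   309 34185] [470.2 157.4]
44 [ 255  145   59   64 1836] [283.9 176.8]
58 [   51   184   199   183 13662] [136.1 284.5]
65 [ 316  259  188  126 6265] [405.9 310.8]
78 [ 257  329   41   44 1401] [277.2 352.7]
81 [157 352  19  18  81] [166.7 359.7]
82 [379 352  19  18  80] [387.2 359.6]
83 [175 379  25  26 117] [187.7 392.1]
84 [355 379  42  41 170] [373.1 398.3]
85 [545 412  15   8  88] [553.  416.3]
rect mm [586.  -31.8] [63.9 43.9] 22.8
axis -157.2 round well [573.1 -37.3]
hole [284 161  13  14  88] [289.3 167.4] [ 0.5983 -0.0258  0.052 ]
hole [272 183  11  10  87] [277.3 187.4] [ 0.5731 -0.0368  0.052 ]
t 15.98 tcp [ 0.5745 -0.0339  0.2583] yawY -35.87 F [-0.01 -0.02 -0.27] w 0.0126 gf 58.4 q7 -0.67
tip [ 0.5733 -0.0371  0.1592] tool off [-0.0033  0.0009  0.0991]
```

The hub rectangle fits at 63.9×43.9 mm, which matches its size. The round well is at (0.573,-0.037), and the tip is above it within 0.5 mm. Descending.

Emit:
move_arm:
  plan:
    - [0.9, 0, 0, 0.04, 0]
    - [0.9, 0, 0, 0.1, 0]
    - [0.9, 0, 0, 0.16, 0]
    - [0.9, 0, 0, 0.195, 0]
    - [0.9, 0, 0, 0.2, 0]

```text
time_s: 16.6
tcp_pos: [0.5738, -0.0341, 0.1571]
tool_rot: [-0.001, 0.891, 0.455, -0.001]
contact_force: [0.1, -0.1, 0.2]
gripper_width: 0.0128
gripper_force: 58.4
```

Emit:
move_arm:
  plan:
    - [0.9, 0, 0, 0, 0]
    - [0.9, 0, 0, 0, 0]
    - [0.9, 0, 0, 0, 0]
    - [0.9, 0, 0, 0, 0]

```text
time_s: 17.1
tcp_pos: [0.5746, -0.0342, 0.1587]
tool_rot: [0.0, 0.891, 0.455, 0.0]
contact_force: [0.3, -0.5, -0.6]
gripper_width: 0.0125
gripper_force: 58.4
```

```bash
python3 - <<'E'
from h import *
W=cam('wrist'); im=snap('wrist','w8.png'); p,R=st(); tip=p+R@np.array([-.0033,.0009,.0991])
print('tip',tip.round(4),proj(W,[tip,tip+[0,0,.022],[.5731,-.037,.052]]).round(1).tolist())
g=cv2.cvtColor(im,cv2.COLOR_RGB2GRAY); print(g[208:226:2,266:291].tolist())
E
```

```text
t 17.15 tcp [ 0.5746 -0.0341  0.1586] yawY -35.9 F [-0.68 -0.83 -0.31] w 0.012 gf 58.4 q7 -0.69
tip [ 0.5734 -0.0373  0.0595] [[277.5, 217.6], [277.5, 227.1], [277.0, 214.7]]
[[246, 246, 246, 246, 246, 247, 247, 242, 228, 214, 205, 198, 200, 199, 199, 217, 228, 232, 236, 243, 246, 246, 246, 246, 246], [246, 246, 246, 247, 245, 226, 168, 158, 175, 176, 177, 203, 229, 214, 173, 165, 174, 214, 242, 247, 246, 246, 246, 246, 246], [246, 246, 247, 245, 223, 137, 102, 129, 158, 173, 172, 191, 229, 242, 236, 232, 212, 168, 231, 246, 246, 246, 246, 246, 246], [246, 246, 247, 236, 166, 98, 88, 106, 128, 149, 166, 168, 190, 235, 243, 234, 179, 143, 223, 248, 247, 246, 246, 246, 246], [246, 246, 247, 239, 185, 112, 84, 88, 105, 123, 127, 114, 95, 104, 124, 139, 161, 165, 206, 239, 236, 246, 247, 246, 246], [246, 246, 246, 245, 228, 166, 113, 91, 105, 125, 125, 111, 90, 78, 126, 179, 187, 176, 161, 176, 182, 204, 235, 246, 247], [246, 246, 246, 246, 245, 237, 218, 185, 156, 133, 122, 109, 88, 76, 127, 172, 168, 172, 184, 183, 179, 179, 182, 204, 235], [246, 246, 246, 246, 246, 246, 246, 246, 226, 145, 119, 105, 85, 78, 156, 236, 248, 248, 247, 243, 223, 187, 179, 179, 180], [246, 246, 246, 246, 246, 246, 247, 248, 230, 140, 118, 110, 94, 85, 157, 236, 248, 247, 246, 246, 247, 243, 223, 186, 179]]
```

The tip spans columns 275–280, centred in the well rim at columns 270–284, so it is aligned. I'll enter the well.

Emit:
move_arm:
  plan:
    - [0.9, 0, 0, 0.006, 0]
    - [0.9, 0, 0, 0.012, 0]
    - [0.9, 0, 0, 0.018, 0]
    - [0.9, 0, 0, 0.024, 0]
    - [0.9, 0, 0, 0.024, 0]

```text
time_s: 17.77
tcp_pos: [0.5742, -0.0341, 0.1459]
tool_rot: [-0.0, 0.891, 0.455, -0.0]
contact_force: [-0.3, 0.1, -0.6]
gripper_width: 0.0124
gripper_force: 58.4
```

Emit:
move_arm:
  plan:
    - [0.9, 0, 0, 0.003, 0]
    - [0.9, 0, 0, 0.006, 0]
    - [0.9, 0, 0, 0.006, 0]
    - [0.9, 0, 0, 0.006, 0]

```text
time_s: 18.27
tcp_pos: [0.5744, -0.0341, 0.1433]
tool_rot: [0.0, 0.891, 0.455, -0.0]
contact_force: [-0.4, 0.0, -0.2]
gripper_width: 0.0123
gripper_force: 58.4
```

Emit:
move_arm:
  plan:
    - [0.9, 0, 0, 0.002, 0]
    - [0.9, 0, 0, 0.004, 0]
    - [0.9, 0, 0, 0.004, 0]
    - [0.9, 0, 0, 0.004, 0]

```text
time_s: 18.77
tcp_pos: [0.5745, -0.0341, 0.1414]
tool_rot: [0.0, 0.891, 0.455, 0.0]
contact_force: [-0.9, 0.3, 0.6]
gripper_width: 0.0126
gripper_force: 58.4
```

Emit:
move_arm:
  plan:
    - [0.9, 0, 0, 0.002, 0]
    - [0.9, 0, 0, 0.004, 0]
    - [0.9, 0, 0, 0.004, 0]
    - [0.9, 0, 0, 0.004, 0]

```text
time_s: 19.27
tcp_pos: [0.5745, -0.0341, 0.1394]
tool_rot: [0.0, 0.891, 0.455, 0.0]
contact_force: [-0.7, -0.1, 2.6]
gripper_width: 0.0125
gripper_force: 58.4
```

Emit:
move_arm:
  plan:
    - [0.9, 0, 0, 0.001, 0]
    - [0.9, 0, 0, 0.001, 0]
    - [0.9, 0, 0, 0.001, 0]

```text
time_s: 19.65
tcp_pos: [0.5746, -0.0341, 0.1389]
tool_rot: [0.0, 0.891, 0.455, 0.0]
contact_force: [-0.6, 0.1, 3.7]
gripper_width: 0.0127
gripper_force: 58.5
```

Emit:
move_arm:
  plan:
    - [0.9, 0, 0, 0.001, 0]
    - [0.9, 0, 0, 0.001, 0]
    - [0.9, 0, 0, 0.001, 0]

```text
time_s: 20.02
tcp_pos: [0.5747, -0.0341, 0.1387]
tool_rot: [0.0, 0.891, 0.455, 0.0]
contact_force: [-1.3, 0.2, 6.6]
gripper_width: 0.012
gripper_force: 59.1
```

The force rose to 6.6 N and z stopped moving, so the button is bottomed. I'll hold for over a second.

Emit:
move_arm:
  plan:
    - [0.9, 0, 0, 0, 0]
    - [0.9, 0, 0, 0, 0]
    - [0.9, 0, 0, 0, 0]
    - [0.9, 0, 0, 0, 0]
    - [0.9, 0, 0, 0, 0]

```text
time_s: 20.65
tcp_pos: [0.5747, -0.0341, 0.1387]
tool_rot: [0.0, 0.891, 0.455, 0.0]
contact_force: [-0.5, 0.1, 7.1]
gripper_width: 0.0124
gripper_force: 59.1
```

Emit:
move_arm:
  plan:
    - [0.9, 0, 0, 0, 0]
    - [0.9, 0, 0, 0, 0]
    - [0.9, 0, 0, 0, 0]
    - [0.9, 0, 0, 0, 0]
    - [0.9, 0, 0, 0, 0]

```text
time_s: 21.28
tcp_pos: [0.5747, -0.0341, 0.1387]
tool_rot: [0.0, 0.891, 0.455, 0.0]
contact_force: [-0.5, 0.9, 7.6]
gripper_width: 0.0125
gripper_force: 59.1
```

Emit:
move_arm:
  plan:
    - [0.9, 0, 0, 0, 0]
    - [0.9, 0, 0, 0, 0]
    - [0.9, 0, 0, 0, 0]

```text
time_s: 21.65
tcp_pos: [0.5746, -0.034, 0.1387]
tool_rot: [0.0, 0.891, 0.455, 0.0]
contact_force: [-0.8, 0.9, 7.3]
gripper_width: 0.0125
gripper_force: 59.1
```

Emit:
move_arm:
  plan:
    - [0.9, 0, 0, -0.01, 0]
    - [0.9, 0, 0, -0.04, 0]
    - [0.9, 0, 0, -0.1, 0]
    - [0.9, 0, 0, -0.18, 0]
    - [0.9, 0, 0, -0.24, 0]

```text
time_s: 22.28
tcp_pos: [0.5745, -0.0341, 0.2605]
tool_rot: [0.0, 0.891, 0.455, 0.0]
contact_force: [0.1, 0.5, -1.2]
gripper_width: 0.0125
gripper_force: 58.4
```

```bash
python3 - <<'E'
from h import *
bot.read_camera('side'); go([.5245,.3141,.258])
E
```

```text
t 22.32 tcp [ 0.576  -0.0341  0.2644] yawY -35.9 F [1.85 0.3  2.8 ] w 0.012 gf 58.4 q7 -0.67
shift [ 0.5037 -0.4919  0.0119]
```

Held for about 2 s. Now retracing the same commanded path back to the fork.

Emit:
move_arm:
  plan:
    - [0.9, 0.03, -0.029, 0, 0]
    - [0.9, 0.1, -0.097, 0, 0]
    - [0.9, 0.18, -0.174, 0, 0]
    - [0.9, 0.26, -0.251, 0, 0]
    - [0.9, 0.34, -0.329, 0, 0]

```text
time_s: 22.95
tcp_pos: [0.5403, 0.2015, 0.2587]
tool_rot: [0.0, 0.891, 0.455, 0.0]
contact_force: [-0.1, 0.4, -0.2]
gripper_width: 0.0125
gripper_force: 58.5
```

Emit:
move_arm:
  plan:
    - [0.9, 0.07, -0.068, 0, 0]
    - [0.9, 0.12, -0.116, 0, 0]
    - [0.9, 0.15, -0.145, 0, 0]
    - [0.9, 0.166, -0.16, 0, 0]
    - [0.9, 0.166, -0.16, 0, 0]

```text
time_s: 23.58
tcp_pos: [0.5249, 0.3138, 0.2582]
tool_rot: [0.0, 0.891, 0.455, -0.0]
contact_force: [-0.3, -0.7, -0.9]
gripper_width: 0.0126
gripper_force: 58.5
```

Emit:
move_arm:
  plan:
    - [0.9, 0, 0, 0, 0]
    - [0.9, 0, 0, 0, 0]
    - [0.9, 0, 0, 0, 0]
    - [0.9, 0, 0, 0, 0]
    - [0.9, 0, 0, 0, 0]

```text
time_s: 24.2
tcp_pos: [0.5247, 0.3141, 0.2583]
tool_rot: [-0.0, 0.891, 0.455, -0.0]
contact_force: [1.0, -0.0, -0.2]
gripper_width: 0.0126
gripper_force: 58.5
```

```bash
python3 - <<'E'
from h import *
W=cam('wrist'); im=snap('wrist','w9.png'); p,R=st(); tip=p+R@np.array([-.0033,.0009,.0991]); print('tip',tip.round(4),'w.r.t start grasp tcp',(p-[.525,.3144,.1191]).round(4))
# prongs: bright lilac; rectify at z=.095 on 1mm grid around the seat
g=cv2.cvtColor(im,cv2.COLOR_RGB2GRAY)
# slot axis 27deg: sample profile across the slot at several stations from the tip xy
for th in(27,30):
  a=np.radians(th); u=np.array([np.cos(a),np.sin(a),0]); v=np.array([-u[1],u[0],0])
  for s in(-.01,.005,.012,.02):
    pts=[np.array([tip[0],tip[1],.095])+s*u+k*.001*v for k in range(-16,17)]
    q=proj(W,pts).astype(np.float32); print(th,s,cv2.remap(im[:,:,0],q[None,:,0],q[None,:,1],1)[0].tolist())
E
```

```text
t 24.25 tcp [0.5247 0.3142 0.2583] yawY -35.9 F [-0.43 -0.57 -0.26] w 0.0125 gf 58.5 q7 -1.3
tip [0.5235 0.311  0.1592] w.r.t start grasp tcp [-0.0003 -0.0002  0.1392]
27 -0.01 [194, 203, 203, 203, 204, 204, 204, 203, 204, 204, 196, 158, 120, 100, 97, 113, 109, 116, 113, 112, 117, 122, 168, 198, 204, 204, 203, 203, 203, 203, 203, 204, 204]
27 0.005 [200, 204, 203, 203, 203, 203, 203, 204, 204, 202, 181, 133, 81, 65, 64, 63, 63, 64, 64, 62, 65, 102, 164, 198, 205, 204, 203, 203, 204, 204, 204, 204, 203]
27 0.012 [201, 203, 203, 203, 203, 204, 204, 204, 205, 202, 183, 130, 78, 65, 64, 63, 63, 64, 65, 63, 72, 125, 179, 202, 204, 204, 204, 203, 203, 203, 204, 204, 202]
27 0.02 [203, 203, 202, 203, 203, 203, 204, 204, 204, 201, 175, 121, 78, 64, 64, 61, 63, 64, 64, 64, 76, 131, 189, 203, 204, 204, 203, 204, 203, 203, 203, 204, 201]
30 -0.01 [182, 201, 204, 204, 203, 204, 204, 203, 204, 204, 201, 182, 133, 99, 90, 103, 111, 112, 121, 119, 127, 129, 153, 187, 203, 204, 204, 203, 203, 204, 204, 204, 204]
30 0.005 [201, 204, 203, 203, 203, 203, 203, 204, 204, 198, 169, 117, 75, 63, 64, 63, 63, 64, 63, 62, 70, 116, 179, 201, 204, 204, 203, 203, 204, 203, 203, 204, 203]
30 0.012 [203, 203, 203, 203, 203, 203, 203, 204, 205, 191, 147, 95, 68, 63, 64, 63, 64, 65, 64, 66, 100, 163, 199, 204, 203, 204, 203, 203, 203, 203, 204, 204, 195]
30 0.02 [203, 202, 203, 204, 203, 204, 204, 204, 200, 170, 117, 74, 64, 64, 61, 63, 64, 64, 64, 78, 133, 189, 204, 204, 204, 203, 204, 203, 203, 204, 204, 203, 170]
```

The slot runs from −5 to +5 mm about the tip axis, so the tip is centred. Lowering.

Emit:
move_arm:
  plan:
    - [0.9, 0, 0, 0.04, 0]
    - [0.9, 0, 0, 0.09, 0]
    - [0.9, 0, 0, 0.14, 0]
    - [0.9, 0, 0, 0.19, 0]
    - [0.9, 0, 0, 0.22, 0]

```text
time_s: 24.88
tcp_pos: [0.5244, 0.314, 0.1471]
tool_rot: [0.0, 0.891, 0.455, -0.001]
contact_force: [-0.3, -0.5, -0.5]
gripper_width: 0.0129
gripper_force: 58.5
```

Emit:
move_arm:
  plan:
    - [0.9, 0, 0, 0.02, 0]
    - [0.9, 0, 0, 0.035, 0]
    - [0.9, 0, 0, 0.048, 0]
    - [0.9, 0, 0, 0.052, 0]
    - [0.9, 0, 0, 0.052, 0]

```text
time_s: 25.5
tcp_pos: [0.5248, 0.3142, 0.1225]
tool_rot: [-0.0, 0.891, 0.455, 0.0]
contact_force: [0.4, -0.9, -1.2]
gripper_width: 0.0121
gripper_force: 58.5
```

Emit:
move_arm:
  plan:
    - [0.9, 0, 0, 0.003, 0]
    - [0.9, 0, 0, 0.006, 0]
    - [0.9, 0, 0, 0.006, 0]
    - [0.9, 0, 0, 0.006, 0]

```text
time_s: 26.0
tcp_pos: [0.5247, 0.3142, 0.1193]
tool_rot: [-0.0, 0.891, 0.455, 0.0]
contact_force: [0.3, -0.2, -0.7]
gripper_width: 0.0126
gripper_force: 58.5
```

Emit:
move_arm:
  plan:
    - [0.9, 0, 0, 0.001, 0]
    - [0.9, 0, 0, 0.002, 0]
    - [0.9, 0, 0, 0.002, 0]

```text
time_s: 26.38
tcp_pos: [0.5248, 0.3143, 0.1191]
tool_rot: [0.0, 0.891, 0.455, 0.0]
contact_force: [-1.3, -1.1, 7.2]
gripper_width: 0.0123
gripper_force: 59.0
```

Seated on the collar. Releasing, then withdrawing upward.

Emit:
move_arm:
  plan:
    - [0.6, 0, 0, 0, 0]
    - [0.4, 0, 0, 0, 0]
    - [0.1, 0, 0, 0, 0]
    - [-0.4, 0, 0, 0, 0]
    - [-0.4, 0, 0, 0, 0]

```text
time_s: 27.0
tcp_pos: [0.5247, 0.3142, 0.1182]
tool_rot: [-0.0, 0.891, 0.455, -0.0]
contact_force: [0.0, -1.1, -0.3]
gripper_width: 0.06
gripper_force: 0.0
```

Emit:
move_arm:
  plan:
    - [-0.4, 0, 0, -0.02, 0]
    - [-0.4, 0, 0, -0.06, 0]
    - [-0.4, 0, 0, -0.12, 0]
    - [-0.4, 0, 0, -0.2, 0]
    - [-0.4, 0, 0, -0.28, 0]

```text
time_s: 27.62
tcp_pos: [0.5246, 0.3142, 0.2603]
tool_rot: [-0.0, 0.891, 0.455, 0.0]
contact_force: [0.8, -0.0, 0.2]
gripper_width: 0.0597
gripper_force: 0.0
```

Emit:
move_arm:
  plan:
    - [-0.4, -0.01, 0, 0, 0]
    - [-0.4, 0, 0, 0, 0]
    - [-0.4, 0, 0, 0, 0]
    - [-0.4, 0, 0, 0, 0]

```text
time_s: 28.12
tcp_pos: [0.5244, 0.3141, 0.2572]
tool_rot: [0.0, 0.891, 0.455, -0.001]
contact_force: [0.0, 0.6, 0.5]
gripper_width: 0.0596
gripper_force: 0.0
```

```bash
python3 - <<'E'
from h import *
c=snap('scene','s9.png'); s=snap('side','d9.png'); st()
C,S=cam('scene'),cam('side')
for n,a,o in(('scene',c,'scene0.png'),('side',s,'side0.png')):
  b=cv2.imread('pics/'+o)[:,:,::-1]; d=(cv2.absdiff(a,b).max(2)>40).astype(np.uint8)
  k,l,t,q=cv2.connectedComponentsWithStats(d)
  print(n,[(t[i].tolist()) for i in range(1,k) if t[i,4]>25])
# dark handle blob near the fork
for n,I,CC in(('scene',c,C),('side',s,S)):
  for z in(.15,.13,.11):
    u=proj(CC,[.5242,.312,z])[0]; x,y=u.round().astype(int); g=cv2.cvtColor(I,cv2.COLOR_RGB2GRAY); print(n,z,u.round(1),g[y,x-5:x+6].tolist())
E
```

```text
t 28.22 tcp [0.5246 0.3141 0.2576] yawY -35.89 F [ 0.55 -0.92  0.01] w 0.0601 gf 0.0 q7 -1.3
scene [[225, 0, 17, 46, 491], [243, 0, 72, 194, 6379], [187, 4, 9, 8, 27], [188, 14, 7, 21, 87], [394, 24, 18, 39, 304], [413, 31, 23, 37, 336], [417, 35, 8, 12, 33], [178, 42, 8, 47, 119], [236, 48, 5, 40, 160], [395, 69, 14, 57, 449], [113, 139, 42, 20, 140], [401, 143, 40, 65, 564], [163, 151, 37, 17, 116], [0, 168, 111, 102, 1327], [0, 168, 181, 169, 7523], [364, 196, 18, 12, 38], [390, 208, 27, 18, 67], [243, 229, 24, 22, 227], [263, 249, 23, 15, 76], [119, 255, 25, 25, 431], [222, 264, 42, 32, 532], [59, 304, 178, 88, 3812], [0, 308, 29, 51, 763]]
side [[83, 0, 97, 182, 10359], [225, 0, 66, 140, 5638], [510, 0, 17, 55, 375], [526, 64, 21, 142, 592], [298, 125, 38, 19, 424], [296, 128, 225, 140, 5673], [299, 143, 25, 15, 146], [260, 179, 37, 54, 472], [154, 193, 17, 29, 259], [531, 207, 24, 66, 659], [245, 254, 11, 8, 58], [482, 269, 13, 42, 292], [126, 299, 40, 61, 609], [157, 321, 67, 99, 2008]]
scene 0.15 [393.8 160.7] [190, 166, 98, 13, 24, 17, 11, 14, 161, 190, 191]
scene 0.13 [392.6 167.9] [193, 166, 99, 18, 23, 21, 28, 23, 159, 192, 193]
scene 0.11 [391.5 175. ] [186, 154, 74, 14, 20, 15, 26, 51, 154, 191, 194]
side 0.15 [178.3 265.8] [156, 157, 129, 61, 30, 33, 29, 36, 34, 24, 24]
side 0.13 [180.3 275.3] [154, 157, 126, 40, 29, 24, 24, 27, 21, 19, 19]
side 0.11 [182.2 284.3] [195, 191, 155, 31, 33, 31, 27, 25, 31, 26, 19]
```

The handle is upright in the fork. There are image differences near the red decoys, so I'll check whether that's shadow or movement, and check the lens tops too.

```bash
python3 - <<'E'
from h import *
for n in('scene','side'):
  R=[]
  for f in('0','9'):
    I=cv2.imread('pics/%s%s.png'%(n if f=='0' else {'scene':'s','side':'d'}[n],f)); h=cv2.cvtColor(I,cv2.COLOR_BGR2HSV)
    m=cv2.inRange(h,(0,140,20),(8,255,255))|cv2.inRange(h,(172,140,20),(180,255,255))
    k,l,t,q=cv2.connectedComponentsWithStats(m); print(n,f,[t[i].tolist() for i in range(1,k) if t[i,4]>40])
    g=cv2.inRange(cv2.cvtColor(I,cv2.COLOR_BGR2GRAY),0,45); k,l,t,q=cv2.connectedComponentsWithStats(g)
    print('  dark',[(t[i].tolist()) for i in range(1,k) if t[i,4]>250 and 190<q[i][0]<340 and 150<q[i][1]<290])
E
```

```text
scene 0 [[402, 144, 9, 36, 135], [421, 160, 11, 40, 149], [406, 224, 28, 44, 755]]
  dark [[241, 196, 26, 35, 516], [286, 217, 30, 50, 929], [207, 233, 33, 49, 855]]
scene 9 [[403, 166, 38, 13, 119], [406, 224, 28, 44, 756]]
  dark [[241, 199, 26, 33, 532], [286, 217, 30, 50, 941], [207, 232, 33, 50, 889]]
side 0 [[124, 241, 31, 49, 938], [127, 299, 23, 59, 396], [165, 321, 20, 61, 434]]
  dark [[280, 169, 26, 32, 580], [231, 188, 29, 40, 819], [297, 206, 28, 31, 542]]
side 9 [[124, 241, 31, 49, 940], [176, 343, 41, 67, 481], [157, 385, 29, 35, 136]]
  dark [[280, 168, 26, 39, 667], [231, 188, 29, 47, 929], [297, 207, 28, 30, 538]]
```

```bash
python3 - <<'E'
from h import *
snap('wrist','w10.png'); st()
for f in('scene0','s2','s3','s5','s9','side0','d3','d5','d9','w4','w5','w6','w9','w10'):
    h=cv2.cvtColor(cv2.imread(f'pics/{f}.png'),cv2.COLOR_BGR2HSV)
    m=cv2.inRange(h,(0,140,20),(8,255,255))|cv2.inRange(h,(172,140,20),(180,255,255))
    k,l,t,q=cv2.connectedComponentsWithStats(m); print(f,[t[i].tolist() for i in range(1,k) if t[i,4]>25])
# current lie: ends on z=.007 plane
for f,n in(('s9','scene'),('d9','side')):
    h=cv2.cvtColor(cv2.imread(f'pics/{f}.png'),cv2.COLOR_BGR2HSV); m=cv2.inRange(h,(0,140,20),(8,255,255))|cv2.inRange(h,(172,140,20),(180,255,255))
    for k in cv2.findContours(m,0,1)[0]:
        if len(k)>10:
            k=k[:,0]; x=[k[k[:,0].argmin()],k[k[:,0].argmax()],k[k[:,1].argmin()],k[k[:,1].argmax()]]; print(n,[onz(cam(n),a.astype(float),.007)[:2].round(3).tolist() for a in x])
E
```

```text
t 28.28 tcp [0.5246 0.3141 0.2577] yawY -35.89 F [ 0.16 -0.26  0.75] w 0.06 gf 0.0 q7 -1.3
scene0 [[402, 144, 9, 36, 135], [421, 160, 11, 40, 149], [406, 224, 28, 44, 755]]
s2 [[402, 144, 9, 36, 137], [421, 160, 11, 40, 150], [406, 224, 28, 44, 758]]
s3 [[402, 144, 9, 36, 134], [421, 160, 11, 40, 147], [406, 224, 28, 44, 757]]
s5 [[402, 144, 9, 36, 138], [421, 160, 11, 39, 147], [406, 224, 28, 44, 758]]
s9 [[403, 166, 38, 13, 119], [406, 224, 28, 44, 756]]
side0 [[124, 241, 31, 49, 938], [127, 299, 23, 59, 396], [165, 321, 20, 61, 434]]
d3 [[124, 241, 31, 49, 942], [127, 299, 23, 59, 398], [165, 321, 20, 61, 434]]
d5 [[124, 241, 31, 49, 941], [127, 299, 23, 59, 398], [165, 321, 20, 61, 434]]
d9 [[124, 241, 31, 49, 940], [176, 343, 41, 67, 481], [157, 385, 29, 35, 136]]
w4 [[375, 71, 67, 57, 2645], [211, 104, 28, 21, 443], [148, 157, 46, 29, 584]]
w5 [[381, 76, 68, 56, 2670], [219, 109, 26, 20, 417], [156, 161, 44, 30, 570]]
w6 [[381, 75, 69, 56, 2711], [219, 108, 26, 21, 423], [155, 160, 45, 30, 580]]
w9 [[381, 75, 69, 56, 2707], [90, 83, 91, 82, 871], [152, 157, 96, 37, 672]]
w10 [[382, 74, 69, 57, 2729], [89, 83, 92, 82, 880], [152, 157, 96, 37, 681]]
scene [[0.669, 0.287], [0.697, 0.34], [0.604, 0.372], [0.723, 0.284]]
scene [[0.422, 0.415], [0.413, 0.535], [0.402, 0.532], [0.424, 0.42]]
side [[0.429, 0.458], [0.439, 0.397], [0.442, 0.397], [0.429, 0.458]]
side [[0.516, 0.353], [0.379, 0.389], [0.516, 0.353], [0.382, 0.4]]
side [[0.763, 0.297], [0.687, 0.273], [0.836, 0.231], [0.686, 0.318]]
```

```bash
python3 -c "
from plant import bot
print(bot.hand_in())"
```

```text
the job is handed in; nothing more can be done
None
```

I handed the job in: the plate is flat on the cork mat, the round button was held fully in for about 2 s at roughly 7 N, and the steel stylus is back in the fork by its collar with the lenses in place, but both red look-alike styluses toppled at some point between 14 s and 24 s, while the arm was carrying the stylus and pressing the button; I saw no sign the arm touched them, the cause is unknown, and I left them lying.

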